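Pack the specimen case, shut it and clamp it

TASK

Pack the grey transport case: set the round glass culture dish and the small cover-glass box gently down on the floor of the open case, both right way up and lying flat, without dropping them. Then shut the lid fully, and when it is shut swing the hold-down clamp all the way down onto it. Leave the bottle, the tally counter, the marker and the forceps where they are.

Things in the scene. Friction and masses are not known exactly. Their poses are not given: they have to be found in the camera images.
- case: Flat rectangular plain grey plastic transport case, fixed to the worktop, 96 (its x) x 176 (its y) x 37 mm high when shut. Origin: centre of its underside, z up. The tray's walls are 24 mm high, 3 mm thick. The lid's hinge runs along y at x = +48, z = 24 mm; the lid's free edge comes down at the -x side. A steel hold-down clamp stands at the +y end, its foot plate reaching to y = 142 mm.
- case_in (a point): Centre of the case's inner floor (dark liner), 3 mm above the worktop, axes as the case's. The clear space inside runs x -45 to +45 mm and y -85 to +85 mm from here; 31 mm of height is free under the shut lid.
- case_lid (a joint): Angle of the case's lid, rad: 0 shut, about 1.57 upright, 1.83 fully open (leaning outward over the hinge side). Starts open, leaning back beyond upright, and rests there. The lid is light and 96 mm from hinge to free edge, 176 mm wide; pushed over past upright towards the case's -x side it falls shut by itself, or follows what supports it.
- lid_edge (a point): Middle of the lid's free edge, on its outer (top) face; 36 mm above the worktop at x = -48 mm, y = 0 in the case's frame when shut. With the lid open it is up in the air, about 115 mm high, on the hinge side; the outer face then looks towards the case's +x.
- clamp (a joint): Angle of the clamp arm, rad: 0 down, lying level over the lid; 1.57 upright; 1.9 fully open (leaning outward, away from the case). It stays where it is left by friction (about 0.1 N m).
- clamp_pivot (a point): Pivot of the clamp arm, its axis along the case's x; at x = 0, y = +112, z = 44 mm in the case's frame, between two fixed cheeks that rise to 51 mm.
- clamp_tip (a point): Middle of the black round grip bar (18 mm thick, 30 mm long, along the case's x) at the free end of the clamp arm, a steel bar 14 mm wide, 8 mm thick, 60 mm from pivot to grip bar. Clamp down: the bar is at y = +52, z = 45 mm in the case's frame; open: over or outside the pivot, about 102 mm high. To close, push it over from outside towards the case's -y, then down.
- dish: Round covered glass culture dish, 60 mm diameter, 15 mm high, about 30 g, standing right way up. Origin: centre of its underside, z up. A tall fixed microscope (stage and nosepiece to about y = +0.15 m for x under 0.45 m, base to y = +0.17 m, x 0.27 to 0.57 m) stands to the right of the work: keep gripper and wrist clear of it.
- cover_box: Small white and grey rectangular plastic box of cover glasses, 30 mm (its x) x 50 mm (its y) x 20 mm high, about 50 g, lying flat. Origin: centre of its underside, z up. A tall fixed microscope (stage and nosepiece to about y = +0.15 m for x under 0.45 m, base to y = +0.17 m, x 0.27 to 0.57 m) stands to the right of the work: keep gripper and wrist clear of it.
- bottle: Bystander: white dropper bottle with a black dropper cap, 33 mm diameter, 93 mm high, standing. Origin: centre of its underside.
- tally: Bystander: round metal hand tally counter, 57 x 70 x 21 mm, lying on its back. Origin: about its centre, underside.
- marker: Bystander: marker pen with black cap, 138 mm long, 12 mm thick, lying. Origin: its middle, underside.
- tweezers: Bystander: steel forceps, 128 mm long, 9 mm high, lying. Origin: their middle, underside.

How it is judged (in metres and radians):
On the way, in this order (a step that is already met when the one before it is completed fails the run):
1. dish and cover-glass box both lie on the floor of the open case, right way up (value of joint case_lid above 0.6 rad and x of dish in the frame of case between -0.02 and 0.02 m and y of dish in the frame of case between -0.06 and 0.06 m and z of each of dish, cover_box in the frame of case below 0.008 m and angle between each of dish, cover_box's own z axis and vertical below 0.16 rad and x of cover_box in the frame of case between -0.034 and 0.034 m and y of cover_box in the frame of case between -0.075 and 0.075 m), for 0.2 s.
2. the lid is fully shut, the clamp still up (value of joint case_lid below 0.05 rad and value of joint clamp above 0.4 rad), for 0.1 s.
3. the clamp is all the way down on the shut lid (value of joint case_lid below 0.05 rad and value of joint clamp below 0.1 rad), for 0.1 s.
At the end, for the whole second after the job is handed in: The dish and the cover-glass box both lie at rest on the floor of the case, right way up and flat within about 9 degrees, wholly between its walls; the lid is shut to within 0.05 rad and the clamp is down to within 0.1 rad (all of step 3 and x of dish in the frame of case between -0.02 and 0.02 m and y of dish in the frame of case between -0.06 and 0.06 m and z of each of dish, cover_box in the frame of case below 0.008 m and angle between each of dish, cover_box's own z axis and vertical below 0.16 rad and x of cover_box in the frame of case between -0.034 and 0.034 m and y of cover_box in the frame of case between -0.075 and 0.075 m and linear speed of each of dish, cover_box below 0.02 m/s); the robot touches nothing.
It fails at once if the dish or the cover-glass box is dropped (faster than 0.9 m/s below 10 cm height: a fall of more than about 4 cm) ((linear speed of dish above 0.9 m/s and height (world z) of dish below 0.1 m) or (linear speed of cover_box above 0.9 m/s and height (world z) of cover_box below 0.1 m)).
It fails at once if bottle, tally counter, marker or forceps moved by more than 3 cm (distance of any of bottle, tally, marker, tweezers from where it was at the start of the episode above 0.03 m).
It also fails if it takes over 69 s, if anything falls off the work surface, if the arm or the gripper's body presses on something with over 40 N, if the wrist force passes 120 N, or if a joint passes its speed limit or range.

ROBOT

A 6-joint arm with a two-finger parallel gripper is mounted at the origin on a cart in front of the work surface, level with it; the furniture and walls round the work are solid. World frame = base frame: x ahead of the robot, y to its left, z up, the work surface at z = 0. Lengths are in m, angles in degrees, forces in N, time in s.
With the tool pointing down it reaches from about 0.325 to 0.85 m from the base axis. Payload 4.4 kg.
Tool frame: the origin (TCP) lies between the finger pads; the fingertips stand 14 mm ahead of it and the grasp point (between the pads) lies 5 mm behind it (robot.finger_overhang is the z of the fingertips in the tool frame, in m); z points along the fingers, y is the line along which they close (so a half turn about z gives the same grasp; the last joint's range is limited). The gripper opens to 94 mm and grips with 3 to 60 N. Pads are 16 mm wide; open, the fingers measure 119 mm over their backs; the gripper's body (75 mm by 177 mm) begins 78 mm behind the grasp point.
Start: joints at [62.195, 11.837, 88.321, -0, 79.842, -8.623], TCP at [0.189, 0.543, 0.219] pointing down, gripper open.
Joint ranges: [-156.59, 156.59], [-49.26, 127.26], [12.9, 141.05], [-63.56, 243.56], [4.71, 150.69], [-161.64, 161.64]. Speed limits (degrees/s): [159.86, 159.86, 180, 180, 180, 180].

INTERFACE

Orientations are given as a 3x3 rotation matrix whose columns are the frame's x, y, z axes.
In Python, from cell import robot gives the robot as it stands.
- The arm moves only by the tool shift_gripper, called after "Emit:" as name(argument=value, ...) on one line, values as JSON. Schema: {"type":"object","properties":{"deltas":{"type":"string"},"finger_gap":{"type":"number"},"squeeze":{"type":"number"},"only":{"type":"string"},"quiet":{"type":"boolean"},"lines":{"type":"string"}},"required":["deltas"],"additionalProperties":false}. deltas is a string of 1 to 20 rows, parted by semicolons, with the numbers parted by spaces; each row has 4 numbers: dx, dy, dz in m, then a turn about the tool's z in degrees; each row is the pose to reach, as a shift and turn from the pose commanded when the call began, along the tool's axes at that moment; what a row does not reach only later rows make up. A row lasts 1/8 s, in which the tool goes at most 0.0625 m and 10.7 degrees, less where a joint would pass 70% of its speed; a pose out of reach is approached as far as the arm can. finger_gap is the finger opening in m, set as the call begins (left out keeps the last). The fingers move at their own pace and stop on an object; squeeze is the grip in N (left out, the last holds). Time passes only in rows, so rows that do not move let the fingers close. The tool returns the time, the measured TCP pose, the force, the opening and the grip force at its end. only (a regular expression) keeps the lines of the reply that match it, lines (a string "A,B") keeps lines A to B, and quiet returns only ok. Input that does not fit is refused with a message, and nothing moves.
- robot.observe(): the state, without advancing time (a new reading comes with each control period).
- robot.read_camera(name): name is "side" or "top" or "wrist"; returns a dict with "img" (480x640x3 uint8, red, green, blue), "K" (3x3 intrinsics, pixels), "rvec" (rotation vector, rad) and "tvec" (3), from world to camera coordinates, as OpenCV has them; the wrist camera has in their place "hand_eye" (4x4, takes a point from camera to tool coordinates, whose origin is the TCP and whose axes are the flange's). Camera axes: x right, y down, z forward; pixel columns grow to the right and rows downward; lengths in m; the calibration is good to about 2 mm. The wrist camera is an equidistant fisheye: a pixel r from the principal point sees the ray r / f radians off the axis. A picture is of the moment at which its call begins: read the wrist's pose just before it. There is no depth.
- robot.job_done(): hands the job in; it is judged then, once.
The state is a dict: "clock": time; "qpos": joint angles; "qvel": joint speeds; "joint_efforts": joint torques, N m; "position": TCP position; "ee_rot": TCP orientation; "wrist_force": force on the tool from outside, world axes, zero at the start; "torque": the same for the moment, N m; "width": finger opening in m; "finger_force": force on a finger pad.
Only numpy, scipy, OpenCV 4.12 (cv2) and the standard library are available. Lean on these libraries where they do the work, as an engineer would, in place of code of your own. Each camera call takes 0.05 s, during which the arm holds its last target. There are 200 camera calls.

## Working session

There is one attempt and no reset: what is moved stays moved. The work goes in short steps, Python scripts to look and compute and a tool call to move; the robot and the scene stay as the last step left them, time stands still between calls to the robot, and variables do not carry over. Pictures are saved under pics/ and viewed, at most 10 in all, crops included, and the job is handed in when it is done.

```bash
ls; mkdir -p pics; python3 - <<'E'
from cell import robot
import cv2,numpy as np
s=robot.observe();print(s['clock'],s['position'],s['ee_rot'],s['width'])
for n in("top","side","wrist"):
    c=robot.read_camera(n);cv2.imwrite(f"pics/{n}0.png",c["img"][:,:,::-1]);print(n,{k:np.round(v,4).tolist() for k,v in c.items() if k!="img"})
E
```

```text
cell.py
pics
0.0 [0.1885819  0.54238171 0.2183102 ] [[-9.44476240e-01  3.28578068e-01 -1.04199942e-03]
 [ 3.28579551e-01  9.44474219e-01 -1.98188729e-03]
 [ 3.32936893e-04 -2.21422516e-03 -9.99997493e-01]] 0.09383046235342003
top {'K': [[444.2789, 0.0, 313.3159], [0.0, 444.2789, 235.647], [0.0, 0.0, 1.0]], 'rvec': [2.2042, -2.184, 0.1521], 'tvec': [0.3636, 0.5334, 0.8651]}
side {'K': [[600.8468, 0.0, 320.1099], [0.0, 600.8468, 239.9669], [0.0, 0.0, 1.0]], 'rvec': [0.7052, 2.53, -1.2399], 'tvec': [0.2441, -0.3092, 1.4454]}
wrist {'K': [[371.6483, 0.0, 321.0292], [0.0, 371.6483, 245.0328], [0.0, 0.0, 1.0]], 'hand_eye': [[0.0004, -0.9724, -0.2334, 0.0682], [1.0, 0.0006, -0.0005, -0.0009], [0.0006, -0.2334, 0.9724, -0.1657], [0.0, 0.0, 0.0, 1.0]]}
```

View pics/top0.png

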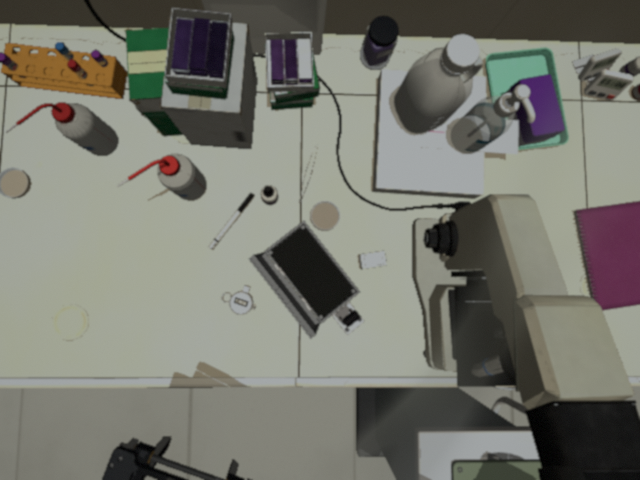

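View pics/side0.png

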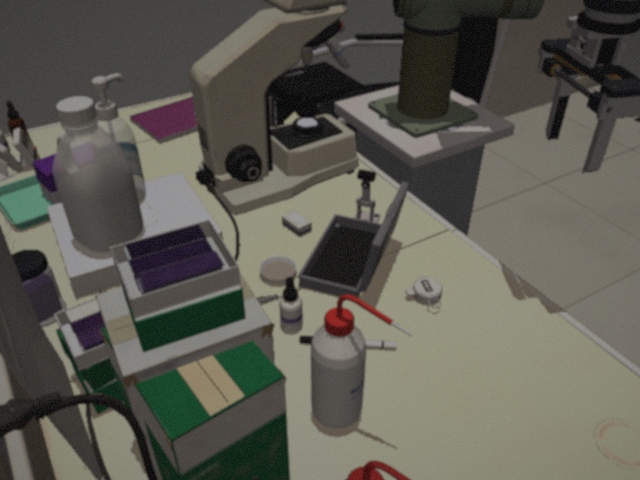

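View pics/wrist0.png

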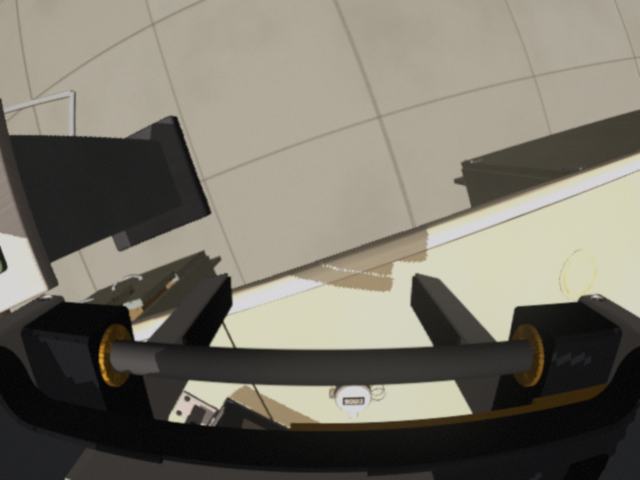

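The top view shows the open case around (309,275), with the hinge and lid at lower left and the clamp at (348,318). The dish is at (325,216), the box at (372,260), the bottle at (270,193), the marker at (232,221), the tally at (240,300) and the forceps at (310,170). The side view has the same items: dish (278,270), box (297,222), clamp grip (366,176). The wrist view is mostly floor, with the tally at (352,398). I'll zoom in for measurements.

```bash
python3 - <<'E'
import cv2
t=cv2.imread('pics/top0.png')[190:340,230:400];cv2.imwrite('pics/topz.png',cv2.resize(t,None,fx=4,fy=4,interpolation=cv2.INTER_CUBIC))
t=cv2.imread('pics/side0.png')[160:310,250:450];cv2.imwrite('pics/sidez.png',cv2.resize(t,None,fx=4,fy=4,interpolation=cv2.INTER_CUBIC))
E
```

```text
(no output)
```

View pics/topz.png

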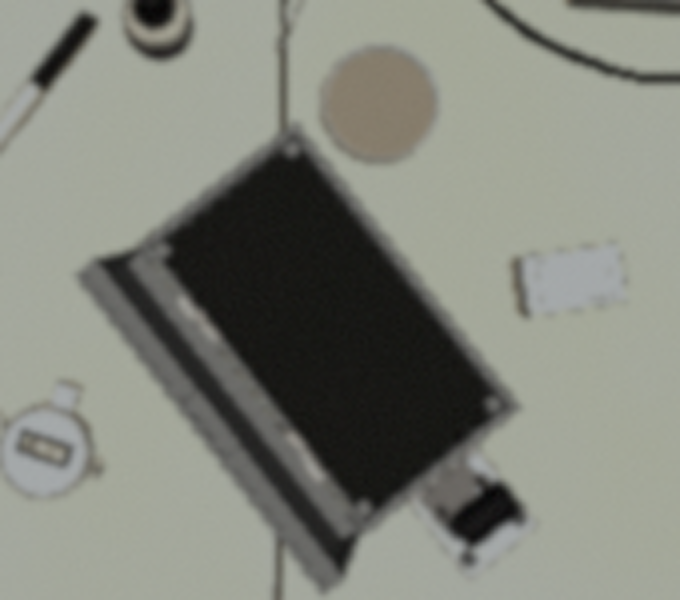

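View pics/sidez.png

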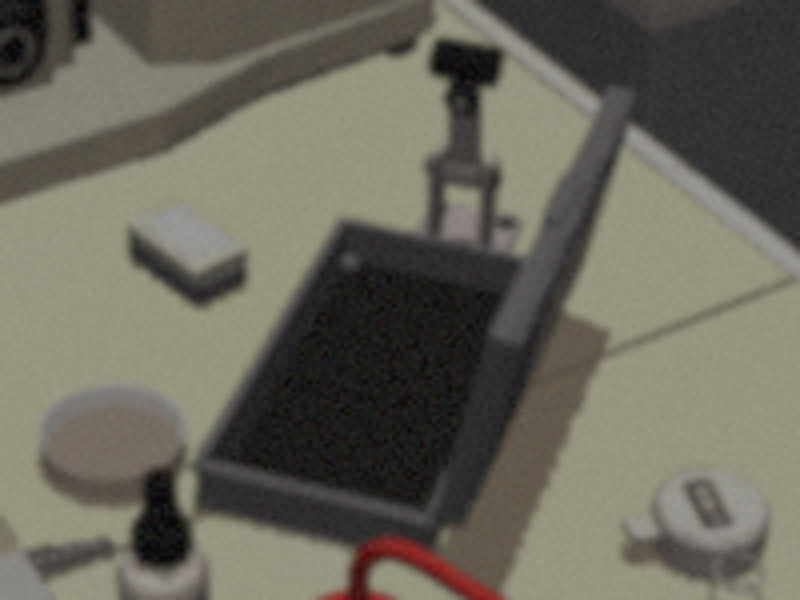

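Zoomed top: tray rim corners (293,128), (518,405) and (130,258), dish top (379,104), box top (575,279), grip bar (484,513). Zoomed side: rim corners (200,465), (343,225), (435,522), dish middle (113,438), box top (188,242), grip bar (467,63). I'll triangulate these.

```bash
cat > h.py <<'E'
import numpy as np,cv2
from cell import robot
cams={}
for n in("top","side"):
    c=robot.read_camera(n);cams[n]=(c["K"],cv2.Rodrigues(np.array(c["rvec"]))[0],np.array(c["tvec"]).reshape(3,1),c["img"])
def P(n): K,R,t,_=cams[n]; return K@np.hstack([R,t])
def tri(a,b):
    X=cv2.triangulatePoints(P("top"),P("side"),np.float64(a).reshape(2,1),np.float64(b).reshape(2,1)).ravel();return X[:3]/X[3]
def onz(n,p,z):
    K,R,t,_=cams[n]; C=-R.T@t; d=R.T@np.linalg.inv(K)@np.array([[p[0]],[p[1]],[1.]]); return (C+d*(z-C[2])/d[2]).ravel()
def proj(n,X):
    p=P(n)@np.append(X,1);return p[:2]/p[2]
tz=lambda x,y:(x/4+230,y/4+190)
sz=lambda x,y:(x/4+250,y/4+160)
E
python3 - <<'E'
from h import *
np.set_printoptions(precision=4,suppress=True)
for n,a,b,z in [("c--",(293,128),(200,465),.024),("c-+",(518,405),(343,225),.024),("c+-",(130,258),(435,522),.024),("dish",(379,104),(113,435),.0125),("box",(575,279),(188,242),.02),("grip",(484,513),(467,63),.1)]:
    X=tri(tz(*a),sz(*b));print(n,X,"top@z",onz("top",tz(*a),z),"side@z",onz("side",sz(*b),z))
for a in [(520,257),(621,242),(629,299),(530,315)]:print(onz("top",tz(*a),.02))
print(robot.observe()['clock'])
E
```

```text
c-- [0.5571 0.3886 0.0178] top@z [0.5562 0.3888 0.024 ] side@z [0.5605 0.3948 0.024 ]
c-+ [0.4203 0.2767 0.0147] top@z [0.4212 0.2776 0.024 ] side@z [0.4271 0.2879 0.024 ]
c+- [0.4951 0.4656 0.0184] top@z [0.4913 0.4677 0.024 ] side@z [0.5006 0.4691 0.024 ]
dish [0.572  0.3445 0.0075] top@z [0.5703 0.3456 0.0125] side@z [0.5751 0.3493 0.0125]
box [0.4832 0.247  0.0104] top@z [0.4831 0.2485 0.02  ] side@z [0.4893 0.2588 0.02  ]
grip [0.376  0.304  0.0998] top@z [0.3758 0.3042 0.1   ] side@z [0.3763 0.3042 0.1   ]
[0.4938 0.2758 0.02  ]
[0.5017 0.2254 0.02  ]
[0.4735 0.2216 0.02  ]
[0.4652 0.2709 0.02  ]
0.25
```

Emit:
shift_gripper(deltas="-0.06 -0.03 -0.06 10;-0.12 -0.06 -0.08 20;-0.17 -0.09 -0.08 30;-0.22 -0.11 -0.08 40;-0.28 -0.14 -0.08 50;-0.33 -0.16 -0.08 60;-0.369 -0.178 -0.08 62;-0.369 -0.178 -0.08 62;-0.369 -0.178 -0.08 62")

```text
clock: 1.38
position: [0.4785, 0.2539, 0.2992]
ee_rot: [[-0.153, 0.988, -0.001], [0.988, 0.153, 0.0], [0.001, -0.001, -1.0]]
wrist_force: [0.2, 0.4, 0.8]
width: 0.0941
finger_force: 0.0
```

```bash
python3 - <<'E'
from cell import robot
import cv2,numpy as np
s=robot.observe();print(s['clock'],s['position'],s['ee_rot'].round(4) if hasattr(s['ee_rot'],'round') else s['ee_rot'])
c=robot.read_camera("wrist");cv2.imwrite("pics/w1.png",c["img"][:,:,::-1])
cv2.imwrite("pics/w1z.png",cv2.resize(c["img"][:,:,::-1][0:450],(800,562),interpolation=cv2.INTER_CUBIC))
np.savez("w1.npz",p=s['position'],R=s['ee_rot'],K=c["K"],H=c["hand_eye"])
E
```

```text
1.375 [0.47850834 0.25388285 0.29916523] [[-1.531e-01  9.882e-01 -1.100e-03]
 [ 9.882e-01  1.531e-01  4.000e-04]
 [ 5.000e-04 -1.100e-03 -1.000e+00]]
```

View pics/w1z.png

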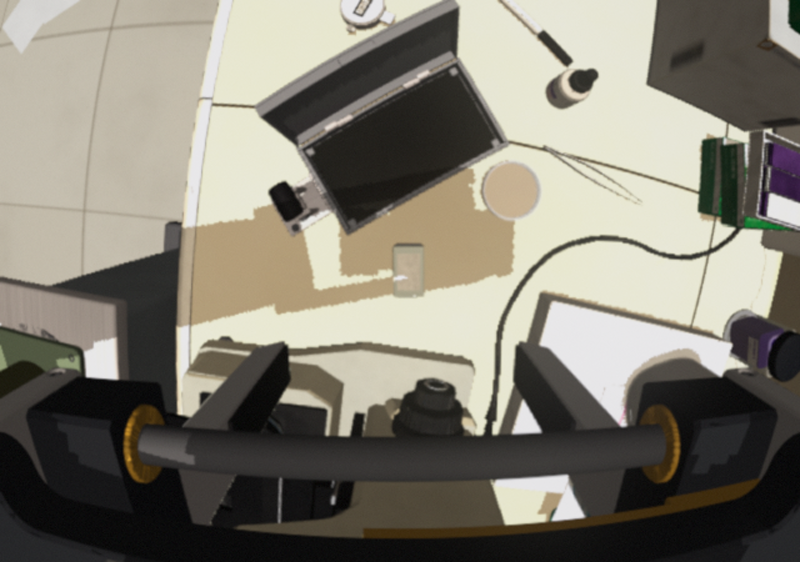

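The wrist view (scaled ×1.25) shows the whole scene. Tray rim corners are at (508,143) and (347,234), the dish top at (511,190), the box top at (409,270), and the grip bar at (287,200).

```bash
cat >> h.py <<'E'
def wray(f,p):
    d=np.load(f);K,H,R,p0=d["K"],d["H"],d["R"],d["p"]
    u=np.array([p[0]-K[0,2],p[1]-K[1,2]])/K[0,0];r=np.linalg.norm(u)
    v=np.array([*(u/r*np.sin(r)),np.cos(r)])
    return p0+R@H[:3,3], R@H[:3,:3]@v
def wz(f,p,z):
    C,d=wray(f,p);return C+d*(z-C[2])/d[2]
def inter(rays):
    A=np.zeros((3,3));b=np.zeros(3)
    for C,d in rays:
        d=d/np.linalg.norm(d);M=np.eye(3)-np.outer(d,d);A+=M;b+=M@C
    X=np.linalg.solve(A,b);return X,max(np.linalg.norm(np.cross(X-C,d/np.linalg.norm(d))) for C,d in rays)
def cray(n,p):
    K,R,t,_=cams[n];return (-R.T@t).ravel(),(R.T@np.linalg.inv(K)@np.array([p[0],p[1],1.]))
E
python3 - <<'E'
from h import *
np.set_printoptions(precision=4,suppress=True)
f="w1.npz"
for n,w,a,b,z in [("c--",(508,143),(293,128),(200,465),.024),("c-+",(347,234),(518,405),(343,225),.024),("dish",(511,190),(379,104),(113,430),.015),("box",(409,270),(575,279),(188,242),.02),("grip",(287,200),(484,513),(467,63),.1)]:
    w=(w[0]/1.25,w[1]/1.25); rw=wray(f,w);rt=cray("top",tz(*a));rs=cray("side",sz(*b))
    print(n,"wrist@z",wz(f,w,z)[:2],"w+t",inter([rw,rt]),"w+s",inter([rw,rs]))
for a in [(394,244),(424,243),(424,296),(394,297)]:print(wz(f,(a[0]/1.25,a[1]/1.25),.02))
E
```

```text
c-- wrist@z [0.5587 0.3888] w+t (array([0.5566, 0.3884, 0.029 ]), np.float64(0.0011798403762280911)) w+s (array([0.5589, 0.3899, 0.0197]), np.float64(0.0009004013248251947))
c-+ wrist@z [0.4209 0.2772] w+t (array([0.421 , 0.2773, 0.0235]), np.float64(0.00023819931357982964)) w+s (array([0.4198, 0.2763, 0.0142]), np.float64(0.00017793479440122845))
dish wrist@z [0.5711 0.3448] w+t (array([0.5706, 0.3453, 0.0143]), np.float64(0.0007439707123741111)) w+s (array([0.5724, 0.3448, 0.0106]), np.float64(0.000377138795344676))
box wrist@z [0.4849 0.2511] w+t (array([0.4803, 0.2653, 0.1126]), np.float64(0.000946356080263147)) w+s (array([0.4849, 0.2502, 0.013 ]), np.float64(0.00027529735606783866))
grip wrist@z [0.3772 0.305 ] w+t (array([0.3758, 0.3043, 0.096 ]), np.float64(0.0006803809030438691)) w+s (array([0.3772, 0.3052, 0.1007]), np.float64(0.0001656126359802544))
[0.4667 0.2739 0.02  ]
[0.495  0.2793 0.02  ]
[0.5035 0.2279 0.02  ]
[0.4746 0.2224 0.02  ]
```

Emit:
shift_gripper(deltas="0.04 -0.033 0 0;0.08 -0.0665 0.02 0;0.08 -0.0665 0.08 0;0.08 -0.0665 0.14 0;0.08 -0.0665 0.19 0;0.08 -0.0665 0.195 0;0.08 -0.0665 0.195 0;0.076 -0.073 0.195 0;0.072 -0.08 0.195 0;0.068 -0.086 0.195 0;0.0656 -0.0906 0.195 0;0.0656 -0.0906 0.195 0", finger_gap=0, squeeze=10)

```text
clock: 3.02
position: [0.3924, 0.3223, 0.1205]
ee_rot: [[-0.154, 0.987, 0.034], [0.988, 0.153, 0.037], [0.032, 0.039, -0.999]]
wrist_force: [-0.4, 25.2, 37.7]
width: 0.0004
finger_force: 20.1
```

```bash
python3 - <<'E'
from cell import robot
import cv2
from h import *
for n,(a,b) in {"top":((230,190),(400,340)),"side":((250,160),(450,310))}.items():
    pass
t=cv2.resize(cams["top"][3][190:340,230:430,::-1],(400,300),interpolation=cv2.INTER_CUBIC)
s=cv2.resize(cams["side"][3][160:310,250:450,::-1],(400,300),interpolation=cv2.INTER_CUBIC)
cv2.imwrite("pics/push.png",np.hstack([t,s]))
E
```

```text
(no output)
```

View pics/push.png

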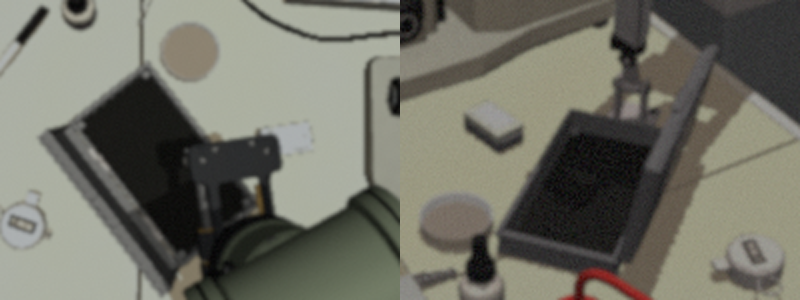

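The fingertips are resting on top of the grip bar, because they were still closing as they came down. The clamp still looks upright in the side view at (628,50). I'll lift off, back away and retry.

Emit:
shift_gripper(deltas="0 0 -0.03 0;0.0 0.0 -0.05 0;0.02 0.032 -0.05 0;0.02 0.032 -0.05 0;0.02 0.032 -0.05 0", finger_gap=0)

```text
clock: 3.75
position: [0.4066, 0.3296, 0.1541]
ee_rot: [[-0.155, 0.988, -0.001], [0.988, 0.155, -0.001], [-0.001, -0.001, -1.0]]
wrist_force: [0.4, 0.1, -0.2]
width: 0.0005
finger_force: 0.0
```

```bash
python3 - <<'E'
from h import *
s=robot.observe();print(s['position'],s['wrist_force'])
t=cv2.resize(cams["top"][3][190:340,230:430,::-1],(400,300),interpolation=cv2.INTER_CUBIC)
s=cv2.resize(cams["side"][3][160:235,340:440,::-1],(400,300),interpolation=cv2.INTER_CUBIC)
cv2.imwrite("pics/push2.png",np.hstack([t,s]))
E
```

```text
[0.40658719 0.32912487 0.15398132] [ 0.41380226 -1.10463651 -0.17932909]
```

View pics/push2.png

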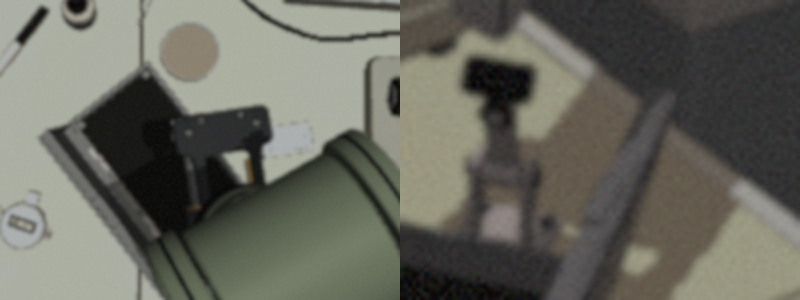

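```bash
cat >> h.py <<'E'
CC=np.array([.4586,.3702]);CY=np.array([-.7736,-.6337]);CX=np.array([-.6337,.7736])
def case(x,y,z): return np.append(CC+x*CX+y*CY,z)
E
python3 - <<'E'
from h import *
for th in (1.0,1.1,1.2,1.3,1.4,1.5,1.6,1.7,1.8,1.9): print(th,proj("side",case(0,.112-.06*np.cos(th),.045+.06*np.sin(th))).round(1),proj("top",case(0,.112-.06*np.cos(th),.045+.06*np.sin(th))).round(1))
E
```

```text
1.0 [361.7 185.6] [342. 306.]
1.1 [362.7 182.5] [344.  308.4]
1.2 [363.6 179.7] [346.1 310.9]
1.3 [364.6 177. ] [348.3 313.5]
1.4 [365.6 174.6] [350.5 316.2]
1.5 [366.6 172.5] [352.7 318.8]
1.6 [367.6 170.7] [354.8 321.5]
1.7 [368.5 169.3] [356.9 324.2]
1.8 [369.5 168.1] [359.  326.7]
1.9 [370.3 167.3] [360.9 329.2]
```

The clamp is now at about 1.3 rad, with the bar near case y 95 mm. I'll come down at y=58 mm and push out to 104 mm.

Emit:
shift_gripper(deltas="0.004 0.007 0 0;0.004 0.007 0.03 0;0.004 0.007 0.054 0;0.004 0.007 0.054 0;-0.002 -0.003 0.054 0;-0.007 -0.012 0.054 0;-0.012 -0.02 0.054 0;-0.016 -0.027 0.054 0;-0.0193 -0.0327 0.054 0;-0.0193 -0.0327 0.054 0", finger_gap=0)

```text
clock: 5.2
position: [0.3774, 0.3045, 0.1]
ee_rot: [[-0.153, 0.988, -0.002], [0.988, 0.153, -0.001], [-0.001, -0.002, -1.0]]
wrist_force: [0.1, -0.6, -0.4]
width: 0.0006
finger_force: 0.0
```

Emit:
shift_gripper(deltas="0 0 -0.05 0;0 0 -0.08 0;-0.04 0.05 -0.08 0;-0.0733 0.098 -0.08 0;-0.0733 0.098 -0.08 0;-0.0733 0.098 -0.03 0;-0.0733 0.098 0 0;-0.0733 0.098 0 0", finger_gap=0.06)

```text
clock: 6.2
position: [0.4824, 0.2472, 0.0969]
ee_rot: [[-0.154, 0.988, -0.009], [0.988, 0.154, -0.003], [-0.001, -0.009, -1.0]]
wrist_force: [-0.6, -0.9, 0.0]
width: 0.0599
finger_force: 0.0
```

```bash
python3 - <<'E'
from h import *
for p in [(545,148),(600,165),(600,180),(640,202),(576,100),(545,45),(568,62)]: print(p,wz("w1.npz",(p[0]/1.25,p[1]/1.25),.005).round(3))
d={}
s=robot.observe();c=robot.read_camera("wrist");img=c["img"][:,:,::-1][150:450]
cv2.imwrite("pics/w2.png",img);np.savez("w2.npz",p=s['position'],R=s['ee_rot'],K=c["K"],H=c["hand_eye"])
t=cams["top"][3][190:340,230:430,::-1];cv2.imwrite("pics/w2.png",np.vstack([img,cv2.resize(t,(400,300)) if 0 else cv2.copyMakeBorder(cv2.resize(t,(400,300),interpolation=cv2.INTER_CUBIC),0,0,0,240,cv2.BORDER_CONSTANT)]))
E
```

```text
(545, 148) [0.601 0.395 0.005]
(600, 165) [0.664 0.392 0.005]
(600, 180) [0.667 0.376 0.005]
(640, 202) [0.719 0.364 0.005]
(576, 100) [0.627 0.453 0.005]
(545, 45) [0.587 0.505 0.005]
(568, 62) [0.614 0.493 0.005]
```

View pics/w2.png

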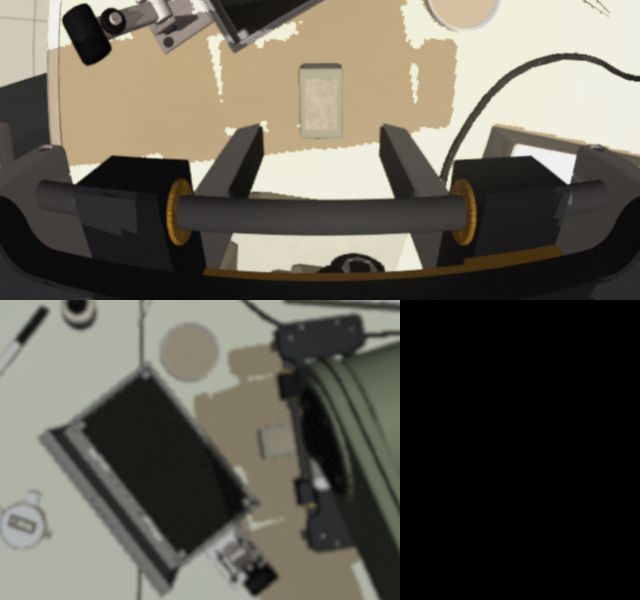

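The wrist view shows the box top centred at about (321,252) in full-image pixels, aligned with the fingers. The clamp now leans outward.

```bash
python3 - <<'E'
from h import *
w=wray("w2.npz",(321.5,252))
print(wz("w2.npz",(321.5,252),.02), inter([w,wray("w1.npz",(409/1.25,270/1.25))]))
for p in [(301,218),(341,217),(342,286),(301,286)]: print(wz("w2.npz",p,.02).round(4))
print(robot.observe()['position'])
E
```

```text
[0.48466995 0.25086001 0.02      ] (array([0.48468837, 0.25142187, 0.02218424]), np.float64(0.00010666123544327481))
[0.4674 0.272  0.02  ]
[0.4939 0.2769 0.02  ]
[0.5028 0.2286 0.02  ]
[0.4742 0.2242 0.02  ]
[0.48780396 0.24852983 0.10237226]
```

Emit:
shift_gripper(deltas="0 -0.002 0.04 0;0 -0.002 0.07 0;0 -0.002 0.082 0;0 -0.002 0.082 0", finger_gap=0.06)

```text
clock: 6.95
position: [0.4849, 0.2476, 0.0187]
ee_rot: [[-0.153, 0.988, -0.0], [0.988, 0.153, 0.0], [0.0, -0.0, -1.0]]
wrist_force: [0.0, 0.3, 0.1]
width: 0.0597
finger_force: 0.0
```

Emit:
shift_gripper(deltas="0 0 0 0;0 0 0 0;0 0 0 0;0 0 0 0", finger_gap=0, squeeze=15)

```text
clock: 7.45
position: [0.4852, 0.2477, 0.0191]
ee_rot: [[-0.153, 0.988, 0.001], [0.988, 0.153, 0.0], [0.0, 0.001, -1.0]]
wrist_force: [0.1, 0.4, 2.0]
width: 0.0299
finger_force: 15.0
```

Emit:
shift_gripper(deltas="0 0 -0.03 0;0 0 -0.08 0;0 0 -0.13 0;0 0 -0.17 0;0 0 -0.17 0")

```text
clock: 8.07
position: [0.4874, 0.2484, 0.1926]
ee_rot: [[-0.153, 0.988, 0.008], [0.988, 0.153, 0.003], [0.001, 0.009, -1.0]]
wrist_force: [-0.4, -0.0, -0.8]
width: 0.0295
finger_force: 15.0
```

Emit:
shift_gripper(deltas="0.05 0.01 0 -10;0.1 0.02 0 -20;0.1454 0.0328 0 -30.5;0.1454 0.0328 0 -30.5;0.1454 0.0328 0 -30.5;0.1454 0.0328 0.05 -30.5;0.1454 0.0328 0.1 -30.5;0.1454 0.0328 0.13 -30.5;0.1454 0.0328 0.13 -30.5")

```text
clock: 9.2
position: [0.492, 0.3928, 0.0547]
ee_rot: [[-0.632, 0.775, -0.007], [0.775, 0.632, -0.005], [0.001, -0.009, -1.0]]
wrist_force: [-0.2, 0.4, -0.1]
width: 0.0296
finger_force: 15.0
```

```bash
python3 - <<'E'
from h import *
p=robot.observe()['position'];r=p[:2]-CC;print(p,r@CX,r@CY)
E
```

```text
[0.49541163 0.39540727 0.05917752] -0.0038271910684076977 -0.04445132499819399
```

Emit:
shift_gripper(deltas="0 0 0.015 0;0 0 0.028 0;0 0 0.036 0;0 0 0.036 0")

```text
clock: 9.8
position: [0.4946, 0.3962, 0.022]
ee_rot: [[-0.634, 0.774, -0.0], [0.774, 0.634, -0.0], [0.0, -0.001, -1.0]]
wrist_force: [0.6, 0.8, -0.3]
width: 0.0298
finger_force: 15.0
```

Emit:
shift_gripper(deltas="0 0 0 0;0 0 0 0;0 0 0 0", finger_gap=0.041)

```text
clock: 10.18
position: [0.4949, 0.3963, 0.0225]
ee_rot: [[-0.634, 0.774, 0.0], [0.774, 0.634, 0.0], [-0.0, 0.0, -1.0]]
wrist_force: [0.3, 0.6, 0.2]
width: 0.0412
finger_force: 0.0
```

Emit:
shift_gripper(deltas="0 0 -0.03 0;0 0 -0.08 0;0 0 -0.12 0;0 0 -0.15 0;0 0 -0.15 0")

```text
clock: 10.8
position: [0.4968, 0.3975, 0.176]
ee_rot: [[-0.634, 0.774, 0.006], [0.774, 0.634, 0.004], [-0.001, 0.007, -1.0]]
wrist_force: [0.9, -0.5, -0.2]
width: 0.0409
finger_force: 0.0
```

Emit:
shift_gripper(deltas="-0.045 0.013 0 10;-0.0879 0.0264 0 14.3;-0.0879 0.0264 0.05 14.3;-0.0879 0.0264 0.08 14.3;-0.0879 0.0264 0.08 14.3", finger_gap=0.08)

```text
clock: 11.42
position: [0.567, 0.3429, 0.0864]
ee_rot: [[-0.423, 0.906, -0.01], [0.906, 0.423, -0.005], [0.0, -0.011, -1.0]]
wrist_force: [-0.1, 0.8, 0.8]
width: 0.0796
finger_force: 0.0
```

```bash
python3 - <<'E'
from h import *
s=robot.observe();c=robot.read_camera("wrist");img=c["img"][:,:,::-1][60:460]
np.savez("w3.npz",p=s['position'],R=s['ee_rot'],K=c["K"],H=c["hand_eye"]);print(s['position'])
cv2.imwrite("pics/w3.png",img)
E
```

```text
[0.57049313 0.34483892 0.09167059]
```

View pics/w3.png

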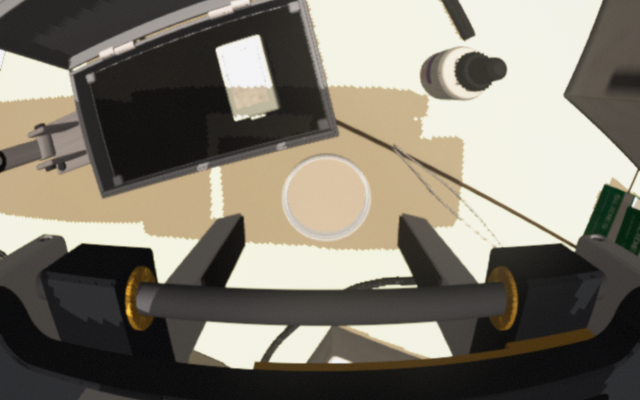

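The box lies flat in the case. The dish rim is centred at (326,257) in full-image pixels, between the fingers, and the forceps' tip at (395,208) is clear of them.

```bash
python3 - <<'E'
from h import *
a=(326.5,257.5)
X=wz("w3.npz",a,.015);d=np.load("w3.npz")
print(X,inter([wray("w3.npz",a),wray("w1.npz",(511/1.25,190/1.25))]),d["R"].T@(X-d["p"]))
print(wz("w3.npz",(395,208),.005),[ (wz("w1.npz",0*np.array(a)+p,.02)) for p in []])
r=case(0,0,0)[:2]
for p in [(240,98),(257,177),(280,168),(220,105),(262,97)]:
    x=wz("w3.npz",(p[0],p[1]+60),.023)[:2]-CC; print(p,(x@CX).round(4),(x@CY).round(4))
E
```

```text
[0.57238417 0.34613486 0.015     ] (array([0.57269625, 0.34497843, 0.00969209]), np.float64(0.00039094596997373395)) [0.00037171 0.00237307 0.07666724]
[0.60161626 0.39586735 0.005     ] []
(240, 98) -0.0118 -0.036
(257, 177) -0.064 -0.0327
(280, 168) -0.0621 -0.049
(220, 105) -0.0124 -0.022
(262, 97) -0.0151 -0.0498
```

Emit:
shift_gripper(deltas="0 0.001 0.04 0;0 0.001 0.065 0;0 0.001 0.075 0;0 0.001 0.075 0")

```text
clock: 12.18
position: [0.5721, 0.3456, 0.018]
ee_rot: [[-0.423, 0.906, 0.001], [0.906, 0.423, 0.0], [-0.0, 0.001, -1.0]]
wrist_force: [0.4, 0.4, 0.6]
width: 0.0805
finger_force: 0.0
```

Emit:
shift_gripper(deltas="0 0 0 0;0 0 0 0;0 0 0 0;0 0 0 0", finger_gap=0, squeeze=15)

```text
clock: 12.68
position: [0.5729, 0.3458, 0.0189]
ee_rot: [[-0.423, 0.906, 0.002], [0.906, 0.423, 0.001], [-0.0, 0.003, -1.0]]
wrist_force: [-0.2, -0.4, 5.0]
width: 0.0603
finger_force: 15.0
```

Emit:
shift_gripper(deltas="0 0 -0.03 0;0 0 -0.08 0;0 0 -0.13 0;0 0 -0.17 0;0 0 -0.17 0")

```text
clock: 13.3
position: [0.5743, 0.3465, 0.1923]
ee_rot: [[-0.423, 0.906, 0.008], [0.906, 0.423, 0.004], [-0.0, 0.009, -1.0]]
wrist_force: [0.1, 0.6, -0.3]
width: 0.0597
finger_force: 15.0
```

```bash
python3 - <<'E'
from h import *
for p in [(217,43),(262,35),(280,110),(235,120)]:
    x=wz("w3.npz",(p[0],p[1]+60),.023)[:2]-CC; print(p,(x@CX).round(4),(x@CY).round(4))
E
```

```text
(217, 43) 0.0272 -0.0304
(262, 35) 0.0234 -0.0598
(280, 110) -0.0261 -0.0588
(235, 120) -0.0245 -0.029
```

Emit:
shift_gripper(deltas="0.03 -0.05 0 -7;0.065 -0.1 0 -14.3;0.065 -0.1135 0 -14.3;0.065 -0.1135 0 -14.3;0.065 -0.1135 0.04 -14.3;0.065 -0.1135 0.08 -14.3;0.065 -0.1135 0.08 -14.3;0.065 -0.1135 0.08 -14.3")

```text
clock: 14.4
position: [0.4433, 0.3565, 0.1083]
ee_rot: [[-0.633, 0.774, 0.001], [0.774, 0.633, 0.001], [-0.0, 0.002, -1.0]]
wrist_force: [-0.5, 0.6, -0.8]
width: 0.0601
finger_force: 15.0
```

```bash
python3 - <<'E'
from h import *
s=robot.observe();p=s['position'];r=p[:2]-CC;print(p,r@CX,r@CY,s['wrist_force'])
E
```

```text
[0.44356896 0.35702966 0.10949905] -0.0006634057529382253 0.019974061392205988 [ 0.16852352 -0.08615579  0.26932702]
```

Emit:
shift_gripper(deltas="0 -0.002 0.03 0;0 -0.002 0.06 0;0 -0.002 0.078 0;0 -0.002 0.0865 0;0 -0.002 0.0865 0")

```text
clock: 15.12
position: [0.4407, 0.3554, 0.0216]
ee_rot: [[-0.634, 0.774, 0.001], [0.774, 0.634, 0.001], [-0.0, 0.001, -1.0]]
wrist_force: [0.1, 0.5, -0.4]
width: 0.0599
finger_force: 15.0
```

Emit:
shift_gripper(deltas="0 0 0 0;0 0 0 0;0 0 0 0", finger_gap=0.066)

```text
clock: 15.5
position: [0.4403, 0.3552, 0.0214]
ee_rot: [[-0.634, 0.774, 0.001], [0.774, 0.634, 0.0], [-0.0, 0.001, -1.0]]
wrist_force: [-0.1, 0.5, 0.0]
width: 0.0663
finger_force: 0.0
```

Emit:
shift_gripper(deltas="0 0 -0.04 0;0 0 -0.1 0;0 0 -0.16 0;0 0 -0.18 0;0 0 -0.18 0")

```text
clock: 16.12
position: [0.4413, 0.3559, 0.2036]
ee_rot: [[-0.634, 0.774, 0.005], [0.774, 0.634, 0.003], [-0.001, 0.006, -1.0]]
wrist_force: [-0.5, 0.8, -0.4]
width: 0.0658
finger_force: 0.0
```

```bash
python3 - <<'E'
from h import *
s=robot.observe();c=robot.read_camera("wrist")
t=cv2.resize(cams["top"][3][190:340,230:400,::-1],(400,353),interpolation=cv2.INTER_CUBIC)
cv2.imwrite("pics/pl.png",np.hstack([cv2.resize(c["img"][:400,:,::-1],(400,250))[:250],np.zeros((250,1,3),np.uint8)])) 
s=cv2.resize(cams["side"][3][200:300,290:420,::-1],(400,308),interpolation=cv2.INTER_CUBIC)
w=cv2.resize(c["img"][:400,:,::-1],(400,250))
out=np.zeros((353,800,3),np.uint8);out[:308,:400]=s;out[:250,400:]=w;cv2.imwrite("pics/pl.png",out)
E
```

```text
(no output)
```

View pics/pl.png

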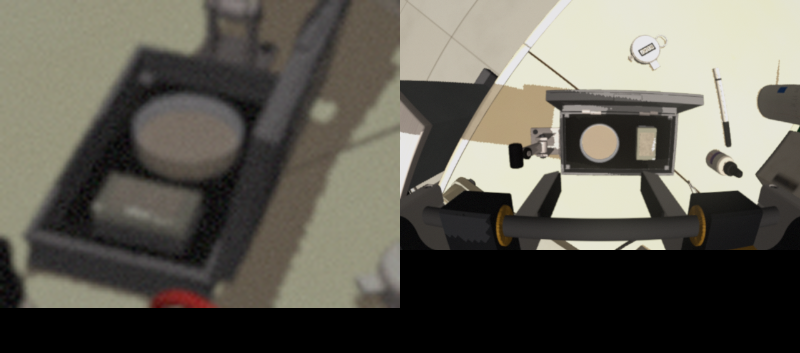

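Both items lie flat inside the case, the dish at wrist-image (600,142) and the box at (647,142). That was my 11th picture, one over the limit of 10, so I'll view no more and rely on numbers. Next is the lid: go round behind it and push.

Emit:
shift_gripper(deltas="0.06 0.01 0 0;0.118 0.022 0 0;0.118 0.022 0 0;0.118 0.022 0.04 0;0.118 0.022 0.08 0;0.118 0.022 0.097 0;0.118 0.022 0.097 0", finger_gap=0)

```text
clock: 17.15
position: [0.3814, 0.4586, 0.1018]
ee_rot: [[-0.633, 0.774, -0.003], [0.774, 0.633, -0.003], [-0.0, -0.005, -1.0]]
wrist_force: [0.6, -0.5, -0.1]
width: 0.0014
finger_force: 0.0
```

Emit:
shift_gripper(deltas="-0.02 0 0 0;-0.035 0 0 0;-0.045 0 0 0;-0.055 0 0 0;-0.065 0 0 0;-0.075 0 0 0;-0.085 0 0 0")

```text
clock: 18.02
position: [0.4361, 0.3938, 0.1036]
ee_rot: [[-0.634, 0.774, -0.001], [0.774, 0.634, -0.001], [-0.0, -0.001, -1.0]]
wrist_force: [-0.3, 0.9, -0.7]
width: 0.0003
finger_force: 0.2
```

```bash
python3 - <<'E'
from h import *
s=robot.observe();p=s['position'];r=p[:2]-CC;print(p,r@CX,r@CY)
def pl(img,n,th):
    return [proj(n,case(.048-.096*np.cos(th)+0*th,y,.03+.096*np.sin(th))) for y in (-.085,.085)]
for th in (0,.5,1,1.3,1.5,1.83): print(th,np.round(pl(0,"top",th),0).tolist(),np.round(pl(0,"side",th),0).tolist())
# is the case interior still dark-visible?
for n in("top","side"):
    for q in [(0,-.07,.005),(.02,-.07,.005),(-.03,-.07,.005),(0,-.013,.005)]:
        u,v=proj(n,case(*q));print(n,q,cams[n][3][int(v),int(u)])
E
```

```text
[0.43669956 0.39340794 0.10369835] 0.031831972061824525 0.002235306721068611
0 [[304.0, 222.0], [359.0, 290.0]] [[301.0, 269.0], [335.0, 210.0]]
0.5 [[300.0, 223.0], [358.0, 295.0]] [[307.0, 248.0], [342.0, 190.0]]
1 [[286.0, 232.0], [347.0, 308.0]] [[328.0, 234.0], [361.0, 176.0]]
1.3 [[274.0, 241.0], [336.0, 318.0]] [[345.0, 231.0], [376.0, 173.0]]
1.5 [[265.0, 248.0], [327.0, 325.0]] [[358.0, 232.0], [388.0, 173.0]]
1.83 [[251.0, 259.0], [313.0, 337.0]] [[379.0, 238.0], [406.0, 178.0]]
top (0, -0.07, 0.005) [46 46 47]
top (0.02, -0.07, 0.005) [45 47 47]
top (-0.03, -0.07, 0.005) [23 24 20]
top (0, -0.013, 0.005) [ 95 103  85]
side (0, -0.07, 0.005) [49 48 50]
side (0.02, -0.07, 0.005) [31 27 31]
side (-0.03, -0.07, 0.005) [56 54 55]
side (0, -0.013, 0.005) [49 49 50]
```

Emit:
shift_gripper(deltas="-0.01 0 0 0;-0.02 0 0 0;-0.03 0 0 0;-0.03 0 0 0;-0.03 0 0 0;-0.03 0 0 0")

```text
clock: 18.88
position: [0.4549, 0.3715, 0.104]
ee_rot: [[-0.634, 0.773, 0.0], [0.773, 0.634, 0.0], [0.0, 0.0, -1.0]]
wrist_force: [-0.3, 0.3, -0.1]
width: 0.0007
finger_force: 0.0
```

```bash
cat > chk.py <<'E'
from h import *
s=robot.observe();p=s['position'];r=p[:2]-CC;print(p,r@CX,r@CY,s['wrist_force'])
# lid-top patches if shut (z=.037) vs liner if open
for n in("top","side"):
    img=cams[n][3]
    for q in [(x,y,.037) for x in(-.03,0,.03) for y in(-.07,-.04,-.01,.03)]:
        u,v=proj(n,case(*q));print(n,q,img[int(v)-1:int(v)+2,int(u)-1:int(u)+2].mean((0,1)).round(0))
E
python3 chk.py
```

```text
[0.45486738 0.37148711 0.10394513] 0.003361066845573887 0.002071909268678944 [-0.65852708  0.09364496  0.4138989 ]
top (-0.03, -0.07, 0.037) [45. 46. 46.]
top (-0.03, -0.04, 0.037) [72. 78. 64.]
top (-0.03, -0.01, 0.037) [ 98. 107.  87.]
top (-0.03, 0.03, 0.037) [114. 123. 102.]
top (0, -0.07, 0.037) [45. 46. 46.]
top (0, -0.04, 0.037) [79. 86. 70.]
top (0, -0.01, 0.037) [101. 110.  90.]
top (0, 0.03, 0.037) [110. 119.  98.]
top (0.03, -0.07, 0.037) [40. 41. 41.]
top (0.03, -0.04, 0.037) [84. 91. 75.]
top (0.03, -0.01, 0.037) [104. 112.  92.]
top (0.03, 0.03, 0.037) [108. 117.  96.]
side (-0.03, -0.07, 0.037) [32. 30. 29.]
side (-0.03, -0.04, 0.037) [52. 50. 51.]
side (-0.03, -0.01, 0.037) [58. 56. 57.]
side (-0.03, 0.03, 0.037) [52. 49. 50.]
side (0, -0.07, 0.037) [64. 63. 59.]
side (0, -0.04, 0.037) [51. 49. 49.]
side (0, -0.01, 0.037) [52. 51. 51.]
side (0, 0.03, 0.037) [100.  93.  85.]
side (0.03, -0.07, 0.037) [53. 52. 51.]
side (0.03, -0.04, 0.037) [52. 51. 50.]
side (0.03, -0.01, 0.037) [94. 88. 80.]
side (0.03, 0.03, 0.037) [100.  94.  86.]
```

Emit:
shift_gripper(deltas="-0.02 0 0 0;-0.035 0 0.01 0;-0.035 0 0.03 0;-0.035 0 0.045 0;-0.035 0 0.051 0;-0.035 0 0.051 0")

```text
clock: 19.73
position: [0.4772, 0.3441, 0.0526]
ee_rot: [[-0.634, 0.774, -0.001], [0.774, 0.634, -0.0], [0.0, -0.001, -1.0]]
wrist_force: [0.5, -0.8, -0.9]
width: 0.0005
finger_force: 0.0
```

Emit:
shift_gripper(deltas="0 0 0.002 0;0 0 0.004 0;0 0 0.004 0")

```text
clock: 20.1
position: [0.4778, 0.3446, 0.0511]
ee_rot: [[-0.634, 0.773, 0.001], [0.773, 0.634, 0.0], [-0.0, 0.001, -1.0]]
wrist_force: [-2.6, -2.7, 8.4]
width: 0.0004
finger_force: 4.7
```

The fingers met the lid at about 37 mm, so it is shut. Next I go around to the outside of the clamp.

Emit:
shift_gripper(deltas="0 0 -0.06 0;0 0 -0.12 0;0 -0.03 -0.15 0;0.01 -0.07 -0.15 10;0.02 -0.12 -0.15 20;0.032 -0.1647 -0.15 30.5;0.032 -0.1647 -0.15 30.5;0.032 -0.1647 -0.15 30.5;0.032 -0.1647 -0.15 30.5")

```text
clock: 21.22
position: [0.331, 0.2652, 0.1995]
ee_rot: [[-0.154, 0.988, 0.001], [0.988, 0.154, 0.001], [0.0, 0.001, -1.0]]
wrist_force: [-0.6, 0.7, 0.5]
width: 0.0005
finger_force: 0.0
```

```bash
python3 chk.py | grep -v side
```

```text
[0.33065133 0.26502932 0.19915507] -0.00027896208642277026 0.16562775299410223 [0.32854621 0.52371069 0.32524163]
top (-0.03, -0.07, 0.037) [115. 114. 111.]
top (-0.03, -0.04, 0.037) [115. 115. 111.]
top (-0.03, -0.01, 0.037) [115. 116. 112.]
top (-0.03, 0.03, 0.037) [115. 115. 112.]
top (0, -0.07, 0.037) [115. 115. 112.]
top (0, -0.04, 0.037) [115. 115. 111.]
top (0, -0.01, 0.037) [164. 168. 169.]
top (0, 0.03, 0.037) [164. 168. 169.]
top (0.03, -0.07, 0.037) [115. 115. 112.]
top (0.03, -0.04, 0.037) [115. 115. 112.]
top (0.03, -0.01, 0.037) [116. 116. 113.]
top (0.03, 0.03, 0.037) [118. 118. 115.]
```

Emit:
shift_gripper(deltas="0 0 0.04 0;0 0 0.08 0;0 0 0.098 0;0 0 0.098 0")

```text
clock: 21.82
position: [0.3287, 0.264, 0.0993]
ee_rot: [[-0.153, 0.988, -0.004], [0.988, 0.153, -0.002], [-0.001, -0.004, -1.0]]
wrist_force: [-0.5, 0.7, 0.3]
width: 0.0004
finger_force: 0.0
```

Emit:
shift_gripper(deltas="0.005 0.008 0 0;0.01 0.016 0 0;0.014 0.024 0 0;0.018 0.031 0 0;0.022 0.038 0 0;0.026 0.045 0 0;0.03 0.051 0 0;0.033 0.056 0 0;0.036 0.061 0 0;0.036 0.061 0 0")

```text
clock: 23.08
position: [0.3852, 0.3102, 0.1013]
ee_rot: [[-0.153, 0.988, 0.001], [0.988, 0.153, 0.001], [0.001, 0.002, -1.0]]
wrist_force: [-0.6, -0.6, -0.4]
width: 0.0005
finger_force: 0.2
```

Emit:
shift_gripper(deltas="0 0 -0.03 0;0 0 -0.05 0;0.018 0.03 -0.05 0;0.018 0.03 -0.05 0;0.018 0.03 -0.03 0;0.018 0.03 -0.012 0;0.018 0.03 0 0;0.018 0.03 0 0")

```text
clock: 24.08
position: [0.4172, 0.3364, 0.1046]
ee_rot: [[-0.153, 0.988, 0.014], [0.988, 0.153, 0.011], [0.009, 0.015, -1.0]]
wrist_force: [5.5, 7.7, 6.3]
width: 0.0006
finger_force: 5.1
```

```bash
python3 - <<'E'
from h import *
s=robot.observe();p=s['position'];r=p[:2]-CC;print(p,r@CX,r@CY,s['wrist_force'])
E
```

```text
[0.4170253  0.33630125 0.10487829] 0.00012181046727901342 0.05364382383021192 [5.06141513 6.68087851 6.65508499]
```

Emit:
shift_gripper(deltas="0 0 -0.03 0;-0.0076 -0.0129 -0.05 0;-0.0076 -0.0129 -0.05 0;-0.0076 -0.0129 -0.03 0;-0.0076 -0.0129 -0.022 0;-0.0061 -0.0103 -0.012 0;-0.003 -0.0052 -0.002 0;-0.001 -0.002 0.004 0;-0.001 -0.002 0.004 0")

```text
clock: 25.3
position: [0.4098, 0.3308, 0.0968]
ee_rot: [[-0.153, 0.988, -0.0], [0.988, 0.153, -0.0], [-0.0, -0.0, -1.0]]
wrist_force: [0.2, 0.6, 0.6]
width: 0.0003
finger_force: 0.5
```

```bash
cat > bar.py <<'E'
from h import *
for th in np.arange(0,2.0,.2):
    o=[]
    for n in("top","side"):
        v=[]
        for x in(-.011,-.006,0,.006,.011):
            u=proj(n,case(x,.112-.06*np.cos(th),.045+.06*np.sin(th)));u=u+(np.array([0,3]) if n=="side" else 0)
            v.append(int(cams[n][3][int(round(u[1])),int(round(u[0]))].mean()))
        o.append(v)
    print(round(th,1),o)
E
python3 bar.py
```

```text
0.0 [[34, 37, 38, 41, 42], [95, 97, 97, 96, 91]]
0.2 [[36, 40, 45, 47, 46], [54, 53, 45, 51, 49]]
0.4 [[50, 50, 54, 56, 58], [76, 87, 38, 37, 58]]
0.6 [[63, 64, 66, 69, 69], [15, 17, 13, 16, 12]]
0.8 [[75, 77, 78, 79, 80], [67, 63, 63, 48, 81]]
1.0 [[85, 85, 86, 87, 88], [63, 65, 56, 64, 98]]
1.2 [[93, 94, 94, 95, 95], [64, 62, 54, 71, 138]]
1.4 [[100, 101, 100, 101, 103], [64, 58, 63, 111, 138]]
1.6 [[109, 109, 112, 111, 112], [63, 51, 76, 139, 141]]
1.8 [[111, 111, 111, 110, 109], [55, 61, 98, 137, 128]]
```

Emit:
shift_gripper(deltas="0.001 0.002 0.006 0;0.002 0.004 0.012 0;0.003 0.005 0.018 0;0.003 0.006 0.023 0;0.0035 0.006 0.027 0;0.0035 0.006 0.030 0;0.0035 0.006 0.030 0")

```text
clock: 26.28
position: [0.4144, 0.3347, 0.0674]
ee_rot: [[-0.154, 0.988, -0.001], [0.988, 0.154, -0.001], [-0.001, -0.001, -1.0]]
wrist_force: [-1.1, -1.8, 6.3]
width: 0.0007
finger_force: 2.9
```

```bash
python3 bar.py | head -4
```

```text
0.0 [[66, 69, 71, 72, 73], [19, 12, 14, 13, 7]]
0.2 [[68, 71, 74, 75, 75], [33, 42, 43, 41, 43]]
0.4 [[77, 76, 78, 79, 79], [66, 62, 65, 52, 62]]
0.6 [[82, 84, 83, 85, 86], [63, 66, 63, 51, 65]]
```

Emit:
shift_gripper(deltas="0 0 0.002 0;0 0 0.004 0;0 0 0.004 0")

```text
clock: 26.75
position: [0.4147, 0.3348, 0.0663]
ee_rot: [[-0.154, 0.988, -0.001], [0.988, 0.154, -0.001], [-0.001, -0.001, -1.0]]
wrist_force: [-7.4, -5.3, 23.1]
width: 0.0007
finger_force: 11.7
```

Emit:
shift_gripper(deltas="0 0 -0.04 0;0 0 -0.09 0;0 0 -0.14 0;0 0 -0.14 0")

```text
clock: 27.25
position: [0.4172, 0.3364, 0.2077]
ee_rot: [[-0.153, 0.988, 0.008], [0.988, 0.153, 0.004], [0.003, 0.008, -1.0]]
wrist_force: [-0.3, 0.5, -0.3]
width: 0.0008
finger_force: 0.0
```

```bash
python3 bar.py | head -3
python3 - <<'E'
from h import *
# measured rim: bar position by dark centroid in side
n="side";u=proj(n,case(0,.052,.045))+[0,3];x,y=map(int,u);im=cams[n][3][y-10:y+11,x-16:x+17].mean(2)
yy,xx=np.nonzero(im<28);print(u,xx.mean()+x-16,yy.mean()+y-10,len(xx))
n="top";u=proj(n,case(0,.052,.045));x,y=map(int,u);im=cams[n][3][y-12:y+13,x-12:x+13].mean(2)
yy,xx=np.nonzero(im<50);print(u,xx.mean()+x-12,yy.mean()+y-12,len(xx))
E
```

```text
0.0 [[45, 36, 23, 25, 28], [20, 26, 20, 20, 19]]
0.2 [[39, 38, 33, 32, 33], [40, 54, 29, 40, 40]]
0.4 [[41, 39, 44, 46, 46], [138, 137, 100, 76, 75]]
[355.8547844  222.09301739] 355.4298245614035 220.48245614035088 114
[329.95405292 292.8956275 ] 330.36716417910446 290.2805970149254 335
```

Pressing met a firm stop at 23 N with the tips at 52 mm, and the bar is where "down" predicts. The arm is clear, so I'm handing in.

```bash
python3 -c "
from cell import robot
print(robot.job_done())"
```

```text
the job is handed in; nothing more can be done
None
```

I handed the job in at about 27 s: dish and box flat in the case, lid shut and clamp fully down going by contact forces and camera checks, though the hand-in gave no verdict; I also viewed 11 pictures (limit 10), and early on the fingers pressed the clamp bar with about 45 N at the wrist.

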